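Check a drive module with a tester pen

ROBOT

A 6-joint arm with a two-finger parallel gripper is mounted at the origin on the work surface. World frame = base frame: x ahead of the robot, y to its left, z up, the work surface at z = 0. Lengths are in m, angles in rad, forces in N, time in s.
With the tool pointing down it reaches from about 0.35 to 0.85 m from the base axis. Payload 8.1 kg.
Tool frame: the origin (TCP) lies on the mounting face of the last link; the fingertips stand 186 mm ahead of it and the grasp point (between the pads) lies 167 mm ahead of it (grip_point_offset is the distance from the TCP to the grasp point, in m); z points along the fingers, y is the direction in which the jaws open and shut (so a half turn about z gives the same grasp; the last joint's range is limited). The gripper opens to 93 mm and grips with 3 to 60 N. Pads are 15 mm wide; open, the fingers measure 128 mm over their backs; the gripper's body (75 mm by 188 mm) begins 65 mm behind the grasp point.
Start: joints at [1.03, 0.13, 1.488, -0, 1.523, -0.085], TCP at [0.264, 0.539, 0.405] pointing down, gripper open.
Joint ranges: [-2.96, 2.96], [-0.89, 2.26], [0.02, 2.5], [-1.34, 4.48], [0, 2.73], [-2.66, 2.66]. Speed limits (rad/s): [2.39, 2.39, 2.79, 3.14, 3.14, 3.14].

INTERFACE

Orientations are given as a rotation vector (axis times angle).
In Python, from plant import read_state, read_camera, close_job, grip_point_offset gives the robot as it stands.
- The arm moves only by the shell command python3 -m creep 'ROWS' [OPENING] [FORCE]. ROWS is JSON, a list of rows, each a list of 2 entries, a list of its own where there are three numbers: the shift along the tool's x, y, z in cm, then the turn, a rotation vector about the tool's x, y, z in degrees. In form: [[[tx, ty, tz], [rx, ry, rz]], ...]. A call has 1 to 12 rows; each row shifts and turns the commanded pose from where the row before left it, along the tool's axes as they then stand; what a row does not reach is not made up. A row lasts 1/12 s, in which the tool goes at most 41.7 mm and 7.16 degrees, less where a joint would pass 70% of its speed; a pose out of reach is approached as far as the arm can. A call is refused whole if a number of a shift passes 4.17 or a number of a turn 7.16, either way. A call with a gripper value outside its range is refused whole. OPENING is the opening in per cent of the stroke, from 0 (shut) to 100 (fully open), set as the call begins (- or left out, the last holds). The fingers move at their own pace and stop on an object; FORCE is the grip in N (left out, the last holds). Time passes only in rows, so rows that do not move let the fingers close. It gives the time, the measured TCP pose, the force and the opening at its end, in the units of the state.
- read_state(): the state, without advancing time (a new reading comes with each control period).
- read_camera(name): name is "scene" or "top" or "wrist"; returns a dict with "img" (384x512x3 uint8, red, green, blue), "K" (3x3 intrinsics, pixels), "T" (4x4, takes a point from camera to world coordinates). Camera axes: x right, y down, z forward; pixel columns grow to the right and rows downward; lengths in m; the calibration is good to about 2 mm. A picture is of the moment at which its call begins. There is no depth.
- close_job(): hands the job in, once; it reports no verdict.
The state is a dict: "t": time; "q": joint angles; "dq": joint speeds; "joint_torque": joint torques, N m; "tool_pos": TCP position; "orientation": TCP orientation; "force": force on the tool from outside, world axes, zero at the start; "wrist_torque": the same for the moment, N m; "opening": finger opening in m.
Only numpy, scipy, OpenCV 4.12 (cv2) and the standard library are available. Lean on these libraries where they do the work, as an engineer would, in place of code of your own. Each camera call takes 0.05 s, during which the arm holds its last target.

TASK

Check the drive module with the cordless tester pen that hangs in the fork stand: with the pen's tip press the square test point, then the small round one, then the large round one, each gently down a few millimetres for about half a second. Do not press the bar-shaped reset key and leave the lens cell, bottle, jar and reel where they are. Then hang the pen back in the fork by its collar, upright, and let go of it.

Things in the scene. Friction and masses are not known exactly. Their poses are not given: they have to be found in the camera images.
- pen_grip (a point): Cordless tester pen, 150 mm long, 50 to 85 g, hanging upright (tip down) in the fork stand at the start. This point is the middle of its black rubber grip, 15 mm in diameter, which runs from 93 to 145 mm above the tip; the point lies on the pen's axis, 122 mm above the tip. z points up along the pen, away from the tip.
- pen_tip (a point): Lowest point of the pen's steel tip, a 5 mm thick needle 22 mm long with a round end; above it a white 14 mm barrel. At the start it hangs 15 mm above the table.
- pen_collar (a point): Centre of the underside of the pen's black collar, a 26 mm disc 8 mm thick, on the pen's axis 85 mm above the tip. The collar rests on the fork.
- stand: Dark steel fork stand on a black foot, fixed to the bench, base plate 90 x 80 mm: two level prongs, tops 100 mm above the table, 18 mm apart, each 14 mm wide, 46 mm long and 8 mm thick, on a post at the closed end; nothing rises above the prong tops. Origin on the table right below the seat point.
- fork_seat (a point): Point on the slot's middle line, level with the fork's prong tops, where the collar's underside rests. x points to the closed end of the slot, 23 mm that way; the prong ends and the open mouth are 23 mm the other way. The pen can be lifted straight up out of the slot and lowered straight back, or slid through the mouth.
- module: Drive module, fixed: black housing 190 x 170 mm with a grey top plate 44 mm above the table, dark heat-sink fins on its far (+x) side. Origin at the centre of its underside. Four black blocks 36 x 36 x 8 mm stand near the corners of the top, each with a sprung steel contact of its own shape, in any arrangement.
- square_block: Fixed block 36 x 36 x 8 mm that carries the square test point; origin at the centre of its underside.
- small_block: Fixed block 36 x 36 x 8 mm that carries the small round test point; origin at the centre of its underside.
- large_block: Fixed block 36 x 36 x 8 mm that carries the large round test point; origin at the centre of its underside.
- reset_block: Fixed block 36 x 36 x 8 mm that carries the bar-shaped reset key; origin at the centre of its underside.
- square_top (a point): Square test point, 22 x 22 mm steel head: centre of its top face, 60 mm above the table and 8 mm above its block at rest.
- small_top (a point): Small round test point, 10 mm diameter steel head: centre of its top face, 60 mm above the table and 8 mm above its block at rest.
- large_top (a point): Large round test point, 26 mm diameter steel head: centre of its top face, 60 mm above the table and 8 mm above its block at rest.
- square (a joint): How far the square test point is pressed down (m): 0 at rest, stop at 0.006. A spring: about 1 N to start, 3 N at 3.5 mm, 4.5 N at the stop.
- small (a joint): The same for the small round test point, same spring and travel.
- large (a joint): The same for the large round test point, same spring and travel.
- reset (a joint): The same for the reset key, a steel bar 7 x 30 mm of the same height: not to be pressed.
- lens_cell: Loose brass lens cell, disc 26 mm in diameter, 14 mm high, standing near the middle of the module's top; origin at the centre of its underside. To be left alone.
- bottle: Loose white plastic bottle with a red cap, 44 mm in diameter, 90 mm high, beside the fork stand; origin at the centre of its underside. To be left alone.
- jar: Loose amber jar with a black lid, 48 mm in diameter, 50 mm high, between the module and the robot; origin at the centre of its underside. To be left alone.
- reel: Loose blue plastic reel lying flat, 84 mm in diameter, 20 mm high; origin at the centre of its underside. To be left alone.
Not all that is in view belongs to the job. Several things have the shape of the stand; the one meant has the colours described above.

How it is judged:
By the outcome, as a careful person would: the job done as asked, in the order asked, and still so for the second after the job is handed in, with the robot touching nothing.
It also fails if it takes over 59 s, if anything falls off the work surface, if the arm or the gripper's body presses on something with over 40 N, if the wrist force passes 120 N, or if a joint passes its speed limit or range.

## Working session

There is one attempt and no reset: what is moved stays moved. The work goes in short steps, Python scripts to look and compute and a shell command to move; the robot and the scene stay as the last step left them, time stands still between calls to the robot, and variables do not carry over. Pictures are saved under pics/ and viewed, and the job is handed in when it is done.

```bash
mkdir -p pics; ls
python3 - <<'E'
from plant import *
import cv2
print(read_state(), grip_point_offset)
for n in ("scene","top"):
    c=read_camera(n); cv2.imwrite(f"pics/{n}0.png",c["img"][:,:,::-1]); print(n,c["K"],c["T"])
E
```

```text
pics
{'t': 0.0, 'q': array([ 1.02961705e+00,  1.31132804e-01,  1.48926557e+00, -8.74161403e-06,
        1.52295349e+00, -8.53969633e-02]), 'dq': array([-0.00213508,  0.00032474, -0.00037252, -0.0011704 ,  0.00035267,
        0.00011686]), 'joint_torque': array([ 4.77440146e-03, -5.59823227e+01, -4.91779232e+01,  7.75519735e-02,
        3.52216687e-02, -5.76248203e-05]), 'tool_pos': array([0.2639651 , 0.53857098, 0.4037116 ]), 'orientation': array([-7.09638752e-01, -3.05984579e+00,  2.63264701e-03]), 'force': array([-0.71462664,  0.58376552,  0.06280069]), 'wrist_torque': array([-0.00493063, -0.02285672, -0.00878528]), 'opening': 0.09302725614936001} 0.1673
scene [[382.00033866   0.         260.42035113]
 [  0.         382.00033866 192.91536335]
 [  0.           0.           1.        ]] [[ 0.53828901  0.66665564 -0.51557268  0.89155224]
 [ 0.84275639 -0.42393896  0.3317189  -0.31844653]
 [ 0.00257093 -0.61306281 -0.79002999  0.82834277]
 [ 0.          0.          0.          1.        ]]
top [[425.49049069   0.         249.26407161]
 [  0.         425.49049069 192.63632694]
 [  0.           0.           1.        ]] [[-0.01780583 -0.99721647  0.07240348  0.35073842]
 [-0.99981654  0.01826996  0.00575303 -0.03304003]
 [-0.00705982 -0.07228776 -0.99735883  1.21533976]
 [ 0.          0.          0.          1.        ]]
```

View pics/scene0.png

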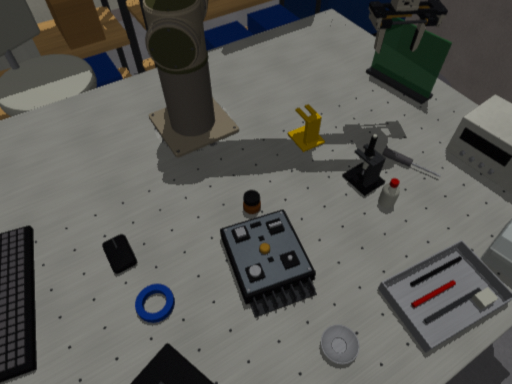

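View pics/top0.png

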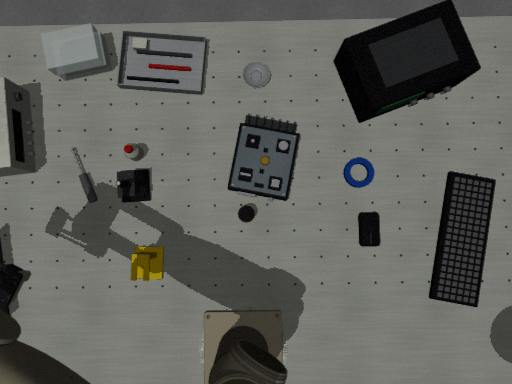

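Two fork shapes are visible. In the top view, a yellow one sits at (147,263) and a dark one on a black foot with the pen at (134,185). The dark one fits the description; I'll confirm it with enlarged crops.

Run:
```python
import cv2,numpy as np
t=cv2.imread("pics/top0.png"); s=cv2.imread("pics/scene0.png")
a=cv2.resize(t[155:215,100:180],(400,300),interpolation=cv2.INTER_CUBIC)
b=cv2.resize(s[120:220,330:410],(400,500),interpolation=cv2.INTER_CUBIC)
c=cv2.resize(t[110:205,220:310],(398,420),interpolation=cv2.INTER_CUBIC)
f=np.zeros((500,800,3),np.uint8); f[:300,:400]=a; f[:,400:]=b
f=cv2.convertScaleAbs(f,alpha=2.2)
cv2.imwrite("pics/c1.png",f); 
d=cv2.resize(s[200:315,210:320],(574,600),interpolation=cv2.INTER_CUBIC)[:, :400*574//574]
g=np.zeros((500,800,3),np.uint8); g[:420,:398]=c; e=cv2.resize(s[205:305,215:315],(400,400),interpolation=cv2.INTER_CUBIC); g[:400,400:]=e
cv2.imwrite("pics/c2.png",g)
```

```text
(no output)
```

View pics/c1.png

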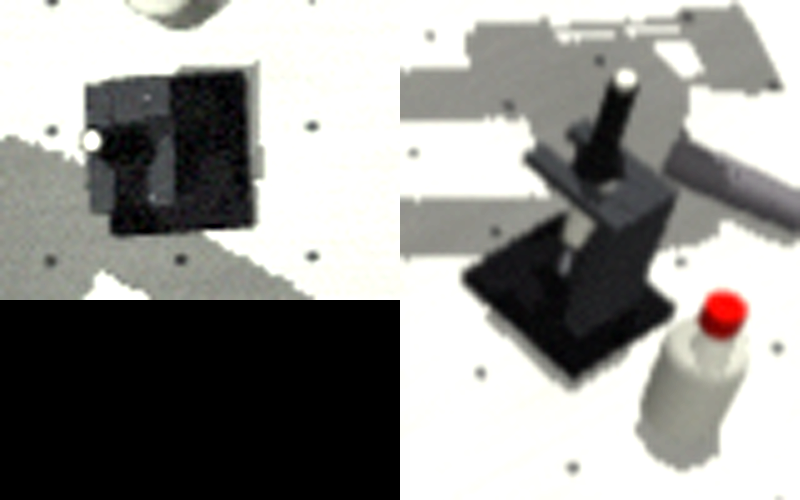

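View pics/c2.png

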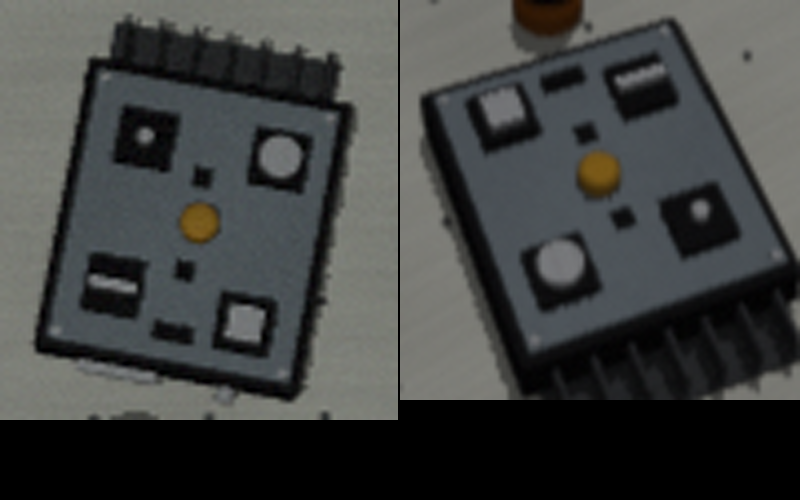

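The dark steel fork on the black foot holds the pen; the yellow stand is empty, so the dark one is meant. On the module (top view): small round (253,141), large round (283,145), square (275,183), reset bar (246,175). Next I'll triangulate.

```bash
cat > h.py <<'E'
import numpy as np,cv2
from plant import *
C={}
def cam(n):
    C[n]=read_camera(n); return C[n]
def ray(c,uv):
    d=np.linalg.inv(c["K"])@[uv[0],uv[1],1]; return c["T"][:3,3],c["T"][:3,:3]@d
def onz(c,uv,z):
    o,d=ray(c,uv); return o+d*(z-o[2])/d[2]
def proj(c,p):
    T=np.linalg.inv(c["T"]); q=c["K"]@(T[:3,:3]@p+T[:3,3]); return q[:2]/q[2]
E
python3 - <<'E'
from h import *
s=cam("scene");t=cam("top");w=cam("wrist");cv2.imwrite("pics/w0.png",w["img"][:,:,::-1]);print(w["T"],w["K"])
P={"small":((252.8,141),(290,257.5),.06),"large":((283.3,145.5),(255.2,270.5),.06),"square":((275.4,183.1),(240.2,232),.06),"pencap":((118.4,183.2),(375,136),.165),"reset":((220+113/4.42,110+285/4.42),(275,224.5),.06)}
for k,(a,b,z) in P.items(): print(k,onz(t,a,z),onz(s,b,z))
E
```

```text
[[ 0.43962237  0.85608156  0.27176559  0.18752002]
 [ 0.89818204 -0.4186478  -0.1341754   0.57485496]
 [-0.00109102  0.30308148 -0.95296402  0.3850898 ]
 [ 0.          0.          0.          1.        ]] [[317.70346012   0.         255.91679128]
 [  0.         317.70346012 187.67249476]
 [  0.           0.           1.        ]]
small [ 0.57660129 -0.03861766  0.06      ] [ 0.58095819 -0.03870595  0.06      ]
large [ 0.56251272 -0.12203036  0.06      ] [ 0.56598572 -0.1217782   0.06      ]
square [ 0.45936323 -0.09806952  0.06      ] [ 0.46286856 -0.09887464  0.06      ]
pencap [0.45644601 0.29768259 0.165     ] [0.46057344 0.2971335  0.165     ]
reset [ 0.48450586 -0.01716153  0.06      ] [ 0.489469  -0.0178884  0.06     ]
```

View pics/w0.png

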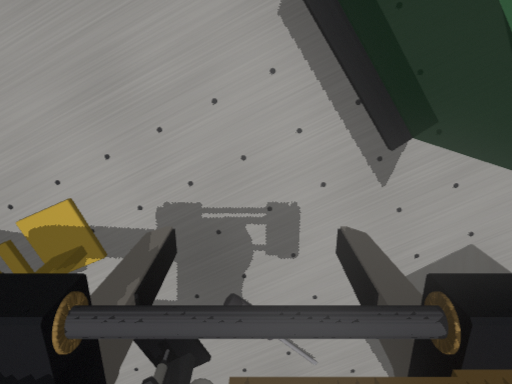

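```bash
cat >> h.py <<'E'
from scipy.spatial.transform import Rotation as Ro
def tool():
    s=read_state(); R=Ro.from_rotvec(s["orientation"]).as_matrix(); return s,R
def need(target_grasp):
    s,R=tool(); g=s["tool_pos"]+R[:,2]*grip_point_offset
    d=R.T@(np.array(target_grasp)-g)*100
    print("t %.2f grasp"%s["t"],g.round(4),"need cm tool",d.round(2)); return d
E
python3 - <<'E'
from h import *
s,R=tool();print(R.round(3))
d=need([.4585,.2974,.237]); print(d/8)
w=cam("wrist"); print(proj(w,s["tool_pos"]+R[:,2]*.167))
E
```

```text
[[-0.898  0.44  -0.001]
 [ 0.44   0.898 -0.001]
 [ 0.    -0.001 -1.   ]]
t 0.25 grasp [0.2639 0.5385 0.2369] need cm tool [-28.08 -13.09   0.  ]
[-3.51040440e+00 -1.63591914e+00  8.29200710e-05]
[257.91469596 255.81346417]
```

```bash
python3 -m creep '[[[0,0,0],[0,0,-6.52]],[[0,0,0],[0,0,-6.52]],[[0,0,0],[0,0,-6.52]],[[0,0,0],[0,0,-6.52]],[[-2,-2.4,0],[0,0,0]],[[-2.5,-3.1,0],[0,0,0]],[[-2.5,-3.1,0],[0,0,0]],[[-2.5,-3.1,0],[0,0,0]],[[-2.5,-3.1,0],[0,0,0]],[[-2.5,-3.1,0],[0,0,0]],[[-2.4,-3.1,0],[0,0,0]],[[-2.5,-3.1,0],[0,0,0]]]'
python3 -m creep '[[[0,0,0],[0,0,0]],[[0,0,0],[0,0,0]],[[0,0,0],[0,0,0]]]'
python3 - <<'E'
from h import *
s,R=tool();print(R.round(4),s["q"].round(2))
d=need([.4585,.2974,.237])
for n in("wrist","scene","top"):
  c=cam(n);cv2.imwrite(f"pics/{n}1.png",c["img"][:,:,::-1]); np.savez(f"{n}1.npz",**c)
w=C["wrist"]; print(proj(w,s["tool_pos"]+R[:,2]*.167), w["T"])
for z in (.165,.1):print(proj(w,[.4585,.2974,z]))
E
```

```text
t: 1.3
tool_pos: [0.4587, 0.2959, 0.4049]
orientation: [0.001, 3.141, 0.0]
force: [1.3, 0.7, -0.9]
opening: 0.0927
t: 1.55
tool_pos: [0.4578, 0.2977, 0.4047]
orientation: [-0.003, -3.141, -0.001]
force: [-0.0, -0.3, -0.0]
opening: 0.0926
[[-1.0e+00  1.6e-03 -4.0e-04]
 [ 1.6e-03  1.0e+00  4.0e-04]
 [ 4.0e-04  4.0e-04 -1.0e+00]] [ 0.48 -0.02  1.64  0.    1.52 -1.09]
t 1.55 grasp [0.4578 0.2978 0.2374] need cm tool [-0.07 -0.04  0.04]
[258.04257876 256.8210118 ] [[ 9.50307273e-04  9.53072503e-01  3.02740649e-01  3.72663576e-01]
 [ 9.99999473e-01 -1.02327814e-03  8.24186732e-05  2.96702262e-01]
 [ 3.88338859e-04  3.02740412e-01 -9.53072973e-01  3.85712562e-01]
 [ 0.00000000e+00  0.00000000e+00  0.00000000e+00  1.00000000e+00]]
[256.84916461 207.82156714]
[256.62864259 182.67821734]
```

View pics/wrist1.png

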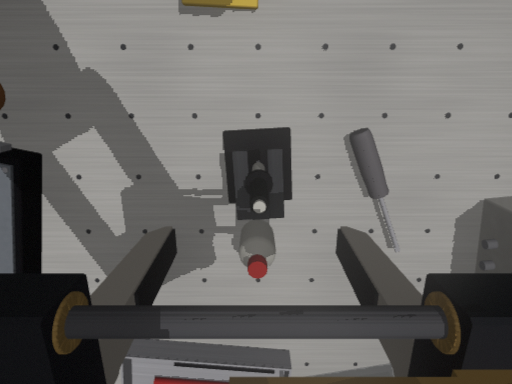

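Run:
```python
import cv2
t=cv2.imread("pics/wrist1.png")
a=cv2.resize(t[115:225,205:315],(600,600),interpolation=cv2.INTER_CUBIC)
cv2.imwrite("pics/w1c.png",cv2.convertScaleAbs(a,alpha=2))
```

```text
(no output)
```

View pics/w1c.png

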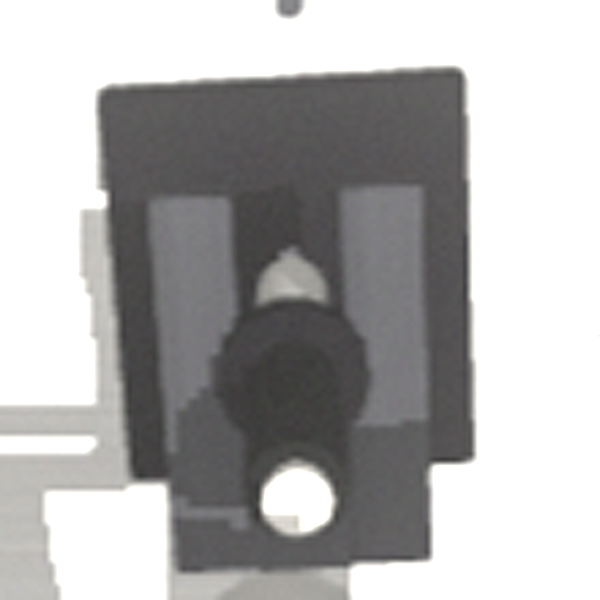

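Run:
```python
from h import *
w=dict(np.load("wrist1.npz"))
print(onz(w,(259.6,206.3),.165),onz(w,(258.7,181.9),.108))
L=[(148,198),(228,198),(340,190),(422,187),(180,570),(430,558)]
for u,v in L: print((u,v),onz(w,(205+u/5.4545,115+v/5.4545),.1).round(4))
for u,v in [(102,90),(462,70),(472,458),(135,478)]: print("base",onz(w,(205+u/5.4545,115+v/5.4545),.008).round(4))
need([.4578,.2978,.137])
```

```text
[0.45729207 0.29944327 0.165     ] [0.45535768 0.29926955 0.108     ]
(148, 198) [0.4287 0.2751 0.1   ]
(228, 198) [0.4287 0.2885 0.1   ]
(340, 190) [0.4273 0.3071 0.1   ]
(422, 187) [0.4268 0.3208 0.1   ]
(180, 570) [0.4959 0.2792 0.1   ]
(430, 558) [0.4937 0.3238 0.1   ]
base [0.423  0.2588 0.008 ]
base [0.4188 0.3366 0.008 ]
base [0.5076 0.3417 0.008 ]
base [0.5125 0.2636 0.008 ]
t 1.70 grasp [0.4571 0.2989 0.2374] need cm tool [-0.08 -0.11 10.04]
```

```bash
python3 -m creep '[[[0,0,2],[0,0,0]],[[0,0,3],[0,0,0]],[[0,0,3],[0,0,0]],[[0,0,1.5],[0,0,0]],[[0,0,0.5],[0,0,0]],[[0,0,0],[0,0,0]],[[0,0,0],[0,0,0]]]'
python3 - <<'E'
from h import *
for i in range(3):
  c=cam("wrist");need([.4571,.2989,.137])
s,R=tool(); cv2.imwrite("pics/w2.png",c["img"][:,:,::-1]); print(proj(c,s["tool_pos"]+R[:,2]*.140))
E
```

```text
t: 2.28
tool_pos: [0.4578, 0.2985, 0.3057]
orientation: [-0.001, 3.141, 0.001]
force: [-0.2, 0.2, 0.4]
opening: 0.0928
t 2.33 grasp [0.4586 0.2987 0.1392] need cm tool [0.15 0.02 0.22]
t 2.38 grasp [0.4588 0.2986 0.1395] need cm tool [0.17 0.03 0.25]
t 2.43 grasp [0.4589 0.2985 0.1394] need cm tool [0.18 0.04 0.24]
[258.12751695 287.84996719]
```

View pics/w2.png

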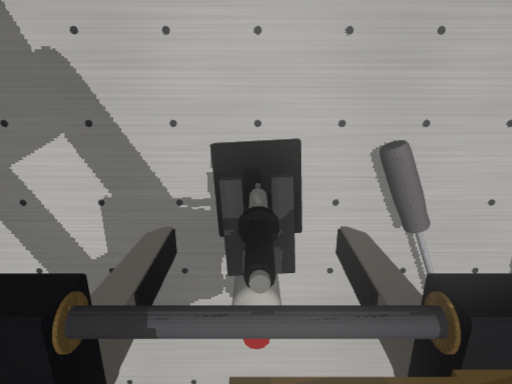

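```bash
python3 -m creep '[[[0.2,0,0.2],[0,0,0]],[[0,0,0],[0,0,0]],[[0,0,0],[0,0,0]],[[0,0,0],[0,0,0]]]' 
python3 -m creep '[[[0,0,0],[0,0,0]],[[0,0,0],[0,0,0]],[[0,0,0],[0,0,0]],[[0,0,0],[0,0,0]],[[0,0,0],[0,0,0]],[[0,0,0],[0,0,0]]]' 0 25
python3 -m creep '[[[0,0,0],[0,0,0]],[[0,0,0],[0,0,0]],[[0,0,0],[0,0,0]],[[0,0,0],[0,0,0]]]'
```

```text
t: 2.77
tool_pos: [0.456, 0.2976, 0.303]
orientation: [0.001, 3.141, 0.0]
force: [0.1, -0.3, -0.0]
opening: 0.0926
t: 3.27
tool_pos: [0.4559, 0.2976, 0.3027]
orientation: [-0.001, -3.142, 0.0]
force: [0.1, -0.2, -0.1]
opening: 0.0578
t: 3.6
tool_pos: [0.4559, 0.2976, 0.3027]
orientation: [0.001, 3.142, -0.0]
force: [0.4, -0.1, 0.4]
opening: 0.0314
```

```bash
python3 -m creep '[[[0,0,0],[0,0,0]],[[0,0,0],[0,0,0]],[[0,0,0],[0,0,0]],[[0,0,0],[0,0,0]],[[0,0,0],[0,0,0]],[[0,0,0],[0,0,0]]]'
python3 - <<'E'
from h import *
c=cam("wrist");need([.456,.2985,.137])
cv2.imwrite("pics/w3.png",c["img"][:,:,::-1])
E
```

```text
t: 4.1
tool_pos: [0.4559, 0.2978, 0.3028]
orientation: [0.001, 3.142, 0.001]
force: [0.2, 2.6, -0.0]
opening: 0.015
t 4.15 grasp [0.4559 0.2979 0.1355] need cm tool [-0.01  0.06 -0.15]
```

View pics/w3.png

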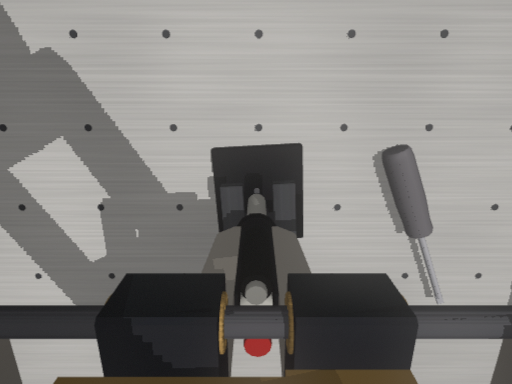

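```bash
python3 -m creep '[[[0,0,-0.5],[0,0,0]],[[0,0,-1.5],[0,0,0]],[[0,0,-2.5],[0,0,0]],[[0,0,-2.5],[0,0,0]],[[0,0,-2.5],[0,0,0]],[[0,0,-1.5],[0,0,0]],[[0,0,-1],[0,0,0]],[[0,0,0],[0,0,0]],[[0,0,0],[0,0,0]],[[0,0,0],[0,0,0]]]'
python3 - <<'E'
from h import *
for n in("wrist","scene","top"):
  c=cam(n);cv2.imwrite(f"pics/{n}4.png",c["img"][:,:,::-1]); np.savez(f"{n}4.npz",**c)
s,R=tool();print(s["tool_pos"],R.round(4))
t=s["tool_pos"]+R[:,2]*.2877
for n in("wrist","scene","top"): print(n,proj(C[n],t))
f=np.zeros((500,800,3),np.uint8)
for i,n in enumerate(("wrist","scene")):
  u,v=proj(C[n],t).astype(int); h=40 if i==0 else 50
  f[:400,400*i:400*i+400]=cv2.resize(C[n]["img"][v-h:v+h,u-h:u+h,::-1],(400,400),interpolation=cv2.INTER_CUBIC); print(u-h,v-h,400/2/h)
cv2.imwrite("pics/l4.png",cv2.convertScaleAbs(f,alpha=1.8))
E
```

```text
t: 4.98
tool_pos: [0.4557, 0.2974, 0.4212]
orientation: [-0.001, -3.14, 0.002]
force: [0.0, 0.7, -1.4]
opening: 0.0146
[0.45567797 0.2974705  0.42106819] [[-1.0e+00  7.0e-04 -2.4e-03]
 [ 7.0e-04  1.0e+00 -1.3e-03]
 [ 2.4e-03 -1.3e-03 -1.0e+00]]
wrist [257.24614063 187.17040083]
scene [370.52001456 143.74525602]
top [122.50617142 184.92944882]
217 147 5.0
320 93 4.0
```

View pics/l4.png

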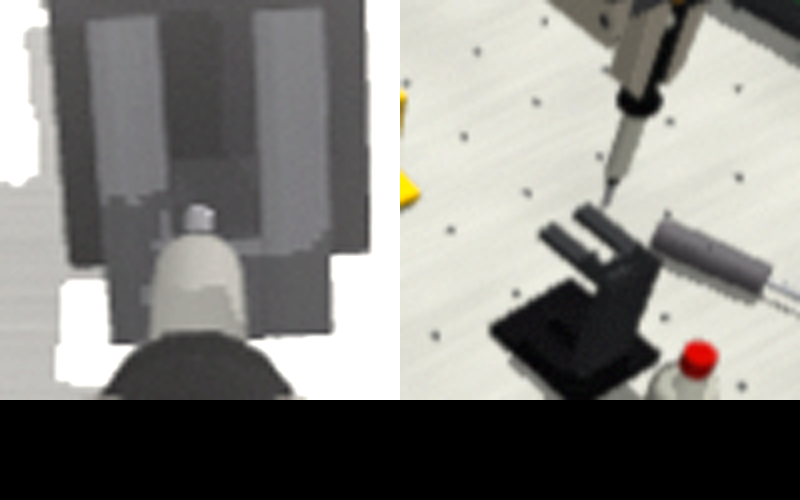

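View pics/scene4.png

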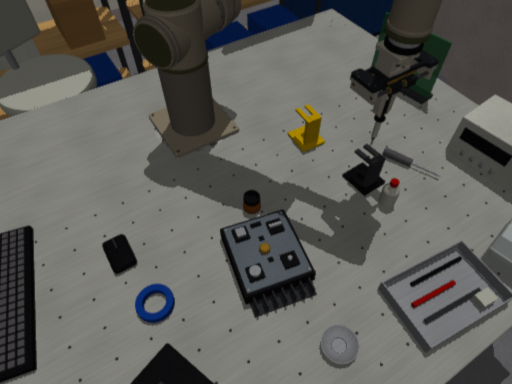

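Lift worked: wrist view shows the tip at (257,189) against a predicted (257,187), and the scene view shows the pen upright at (372,145). Now I'll carry it over to the square point.

```bash
python3 -m creep '[[[0,-1.2,0],[0,0,0]],[[0,-2.4,0],[0,0,0]],[[0,-3.6,0],[0,0,0]],[[0,-4,0],[0,0,0]],[[0,-4,0],[0,0,0]],[[0,-4,0],[0,0,0]],[[-0.5,-4,0],[0,0,0]],[[0,-4,0],[0,0,0]],[[0,-4,0],[0,0,0]],[[0,-4,0],[0,0,0]],[[0,-2.8,0],[0,0,0]],[[0,-1.6,0],[0,0,0]]]'
python3 -m creep '[[[0,0,1],[0,0,0]],[[0,0,2],[0,0,0]],[[0,0,1.5],[0,0,0]],[[0,0,0.7],[0,0,0]],[[0,0,0],[0,0,0]],[[0,0,0],[0,0,0]],[[0,0,0],[0,0,0]],[[0,0,0],[0,0,0]]]'
cat > look.py <<'E'
from h import *
import sys
k=sys.argv[1]
s,R=tool(); t=s["tool_pos"]+R[:,2]*.2877
print("t",s["t"],"tcp",s["tool_pos"].round(4),"tip",t.round(4),"F",s["force"].round(2),"op",s["opening"].round(4)); print(R.round(4))
f=np.zeros((400,800,3),np.uint8)
for i,n in enumerate(("wrist","scene")):
  c=cam(n); np.savez(f"{n}{k}.npz",**c)
  u,v=proj(c,t).astype(int); h=50 if i==0 else 25
  f[:400,400*i:400*i+400]=cv2.resize(c["img"][v-h:v+h,u-h:u+h,::-1],(400,400),interpolation=cv2.INTER_CUBIC); print(n,proj(c,t),"origin",u-h,v-h,"scale",400/2/h)
cv2.imwrite(f"pics/l{k}.png",cv2.convertScaleAbs(f,alpha=1.6))
E
python3 look.py 5
```

```text
t: 6.13
tool_pos: [0.4597, -0.1019, 0.4223]
orientation: [-0.005, -3.141, 0.002]
force: [0.5, 0.6, -0.2]
opening: 0.015
t: 6.8
tool_pos: [0.4611, -0.0982, 0.3719]
orientation: [0.0, 3.14, -0.001]
force: [-0.3, -0.8, -0.8]
opening: 0.0143Traceback (most recent call last):
  File "look.py", line 5, in <module>
    print("t",s["t"],"tcp",s["tool_pos"].round(4),"tip",t.round(4),"F",s["force"].round(2),"op",s["opening"].round(4)); print(R.round(4))
                                                                                                ^^^^^^^^^^^^^^^^^^
AttributeError: 'float' object has no attribute 'round'
```

```bash
sed -i 's/s\["opening"\].round(4)/s["opening"]/' look.py; python3 look.py 5
```

```text
t 6.8 tcp [ 0.4611 -0.0982  0.3719] tip [ 0.4616 -0.0984  0.0842] F [-0.28 -0.82 -0.84] op 0.014259630876358212
[[-1.0e+00  1.0e-04  1.8e-03]
 [ 1.0e-04  1.0e+00 -6.0e-04]
 [-1.8e-03 -6.0e-04 -1.0e+00]]
wrist [257.15379754 187.33128434] origin 207 137 scale 4.0
scene [239.68225062 225.92154508] origin 214 200 scale 8.0
```

View pics/l5.png

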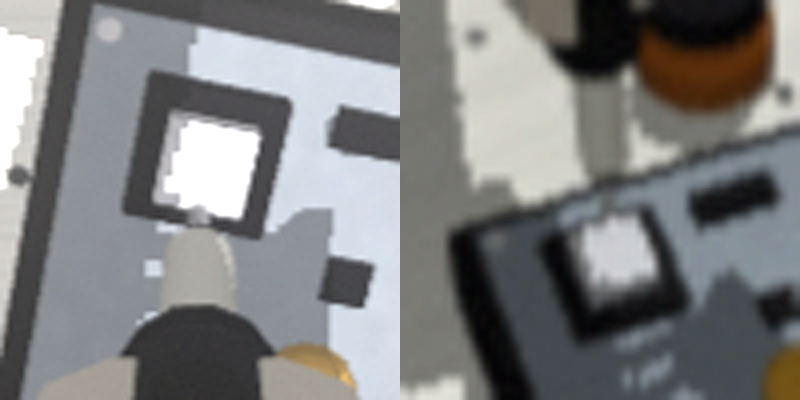

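Run:
```python
from h import *
w=dict(np.load("wrist5.npz"));s=dict(np.load("scene5.npz"))
print("wrist tgt",onz(w,(260.2,178.2),.06),"tip",onz(w,(256.6,190),.085))
print("scene tgt",onz(s,(214+215/8,200+255/8),.06),"tip",onz(s,(214+208/8,200+200/8),.0842))
```

```text
wrist tgt [ 0.46010405 -0.09539646  0.06      ] tip [ 0.46380378 -0.0988789   0.085     ]
scene tgt [ 0.46342593 -0.09735495  0.06      ] tip [ 0.45977955 -0.09647392  0.0842    ]
```

```bash
python3 -m creep '[[[0.1,0.2,0.8],[0,0,0]],[[0,0,0.6],[0,0,0]],[[0,0,0.1],[0,0,0]],[[0,0,0],[0,0,0]],[[0,0,0],[0,0,0]],[[0,0,0],[0,0,0]]]'; python3 look.py 6
```

```text
t: 7.4
tool_pos: [0.4597, -0.0964, 0.3558]
orientation: [0.001, 3.142, -0.0]
force: [0.4, 0.6, -0.3]
opening: 0.0145
t 7.4 tcp [ 0.4597 -0.0964  0.3558] tip [ 0.4598 -0.0964  0.0681] F [ 0.38  0.59 -0.26] op 0.01449921011894796
[[-1.e+00  6.e-04  1.e-04]
 [ 6.e-04  1.e+00 -1.e-04]
 [-1.e-04 -1.e-04 -1.e+00]]
wrist [257.17474698 187.32553272] origin 207 137 scale 4.0
scene [240.28946887 228.7267964 ] origin 215 203 scale 8.0
```

View pics/l6.png

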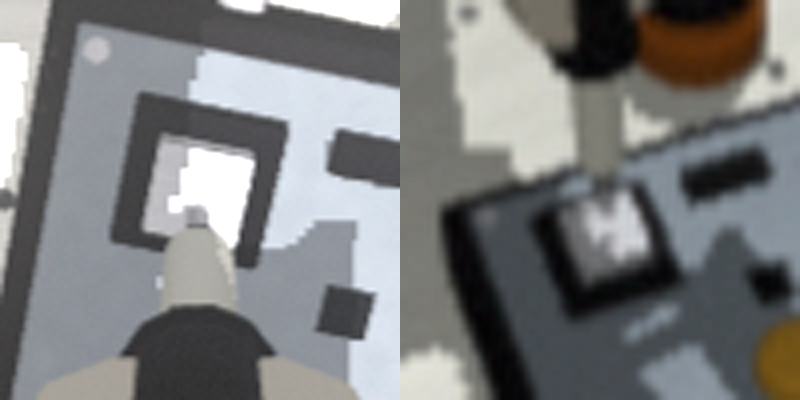

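```bash
python3 -m creep '[[[0,0.05,0.5],[0,0,0]],[[0,0,0.3],[0,0,0]],[[0,0,0.2],[0,0,0]],[[0,0,0.1],[0,0,0]],[[0,0,0],[0,0,0]]]'; python3 look.py 7
```

```text
t: 7.92
tool_pos: [0.4597, -0.0959, 0.3446]
orientation: [0.001, 3.142, -0.0]
force: [0.1, -0.0, 1.7]
opening: 0.0146
t 7.9167 tcp [ 0.4597 -0.0959  0.3446] tip [ 0.4597 -0.0959  0.0569] F [ 0.12 -0.    1.73] op 0.014552451318333118
[[-1.e+00  6.e-04  0.e+00]
 [ 6.e-04  1.e+00 -0.e+00]
 [-0.e+00 -0.e+00 -1.e+00]]
wrist [257.16889783 187.27060253] origin 207 137 scale 4.0
scene [240.65962378 231.15742453] origin 215 206 scale 8.0
```

View pics/l7.png

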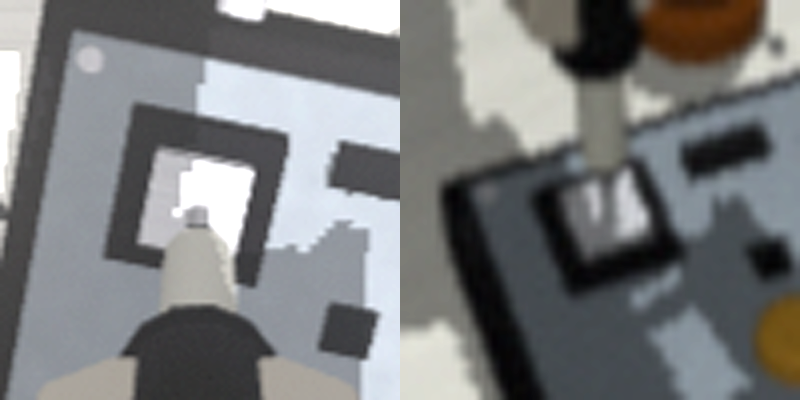

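```bash
python3 -m creep '[[[0,0,0.12],[0,0,0]],[[0,0,0],[0,0,0]],[[0,0,0],[0,0,0]],[[0,0,0],[0,0,0]],[[0,0,0],[0,0,0]],[[0,0,0],[0,0,0]],[[0,0,0],[0,0,0]],[[0,0,0],[0,0,0]]]'; python3 look.py 8
```

```text
t: 8.68
tool_pos: [0.4597, -0.0959, 0.3436]
orientation: [0.001, 3.141, -0.0]
force: [0.7, -1.5, 2.2]
opening: 0.015
t 8.6833 tcp [ 0.4597 -0.0959  0.3436] tip [ 0.4598 -0.0959  0.0559] F [ 0.67 -1.49  2.22] op 0.01498028560430043
[[-1.e+00  6.e-04  1.e-04]
 [ 6.e-04  1.e+00 -0.e+00]
 [-1.e-04 -0.e+00 -1.e+00]]
wrist [257.18548146 187.29168368] origin 207 137 scale 4.0
scene [240.67891327 231.40577709] origin 215 206 scale 8.0
```

View pics/l8.png

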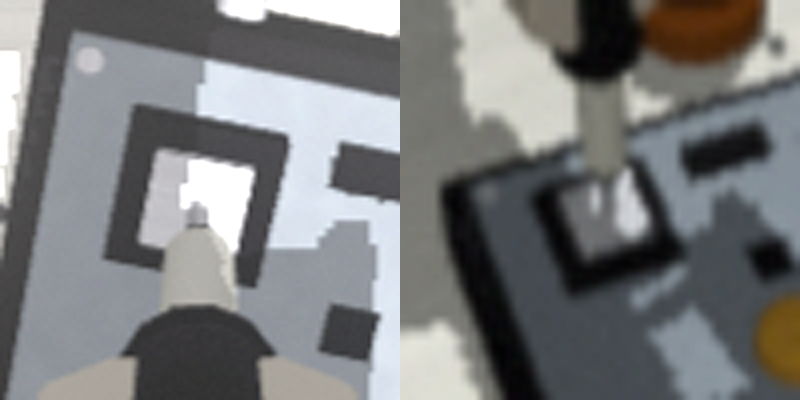

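```bash
python3 -m creep '[[[0,0,0.07],[0,0,0]],[[0,0,0],[0,0,0]],[[0,0,0],[0,0,0]],[[0,0,0],[0,0,0]],[[0,0,0],[0,0,0]],[[0,0,0],[0,0,0]],[[0,0,0],[0,0,0]]]';  python3 - <<'E'
from h import *
F=[]
for i in range(5): cam("wrist"); s,R=tool(); F.append(np.r_[s["force"],s["tool_pos"]])
print(np.mean(F,0).round(4),np.std(F,0).round(4))
E
python3 -m creep '[[[0,0,-0.6],[0,0,0]],[[0,0,-1.2],[0,0,0]],[[0,0,-1.2],[0,0,0]],[[0,0,0],[0,0,0]],[[0,0,0],[0,0,0]],[[0,0,0],[0,0,0]]]'
python3 - <<'E'
from h import *
F=[]
for i in range(5): c=cam("wrist"); s,R=tool(); F.append(np.r_[s["force"],s["tool_pos"]])
print(np.mean(F,0).round(4),np.std(F,0).round(4))
cv2.imwrite("pics/w9.png",c["img"][:,:,::-1])
E
```

```text
t: 9.37
tool_pos: [0.4597, -0.0959, 0.3429]
orientation: [0.001, 3.142, -0.0]
force: [0.0, -0.8, 2.3]
opening: 0.0145
[ 0.2228 -0.0739  2.7161  0.4597 -0.0959  0.3428] [0.2585 0.1702 0.5127 0.     0.     0.    ]
t: 10.12
tool_pos: [0.4597, -0.0959, 0.3729]
orientation: [0.001, 3.141, -0.0]
force: [-0.2, 0.5, -0.9]
opening: 0.0146
[ 0.0167  0.2928 -0.6158  0.4595 -0.0958  0.3723] [4.417e-01 2.895e-01 4.042e-01 0.000e+00 0.000e+00 1.000e-04]
```

View pics/w9.png

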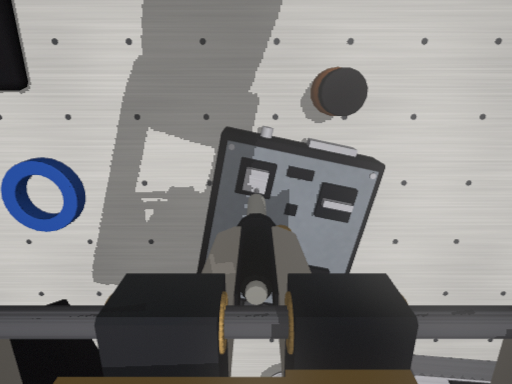

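Square pressed with 3.3 N, about 4 mm. Next, the small round point.

```bash
python3 -m creep '[[[-1,0.5,0],[0,0,0]],[[-2.2,1.1,0],[0,0,0]],[[-2.7,1.4,0],[0,0,0]],[[-2.7,1.4,0],[0,0,0]],[[-2.2,1.1,0],[0,0,0]],[[-1,0.5,0],[0,0,0]],[[0,0,1],[0,0,0]],[[0,0,0.7],[0,0,0]],[[0,0,0],[0,0,0]],[[0,0,0],[0,0,0]],[[0,0,0],[0,0,0]],[[0,0,0],[0,0,0]]]'; python3 look.py 10
```

```text
t: 11.37
tool_pos: [0.5774, -0.0364, 0.3563]
orientation: [0.002, 3.141, -0.0]
force: [-0.3, -0.2, -1.2]
opening: 0.0145
t 11.3667 tcp [ 0.5774 -0.0364  0.3563] tip [ 0.5775 -0.0364  0.0686] F [-0.29 -0.18 -1.23] op 0.014464559218761577
[[-1.0e+00  1.3e-03  6.0e-04]
 [ 1.3e-03  1.0e+00 -1.0e-04]
 [-6.0e-04 -1.0e-04 -1.0e+00]]
wrist [257.20114581 187.27060117] origin 207 137 scale 4.0
scene [290.20222244 254.0216216 ] origin 265 229 scale 8.0
```

View pics/l10.png

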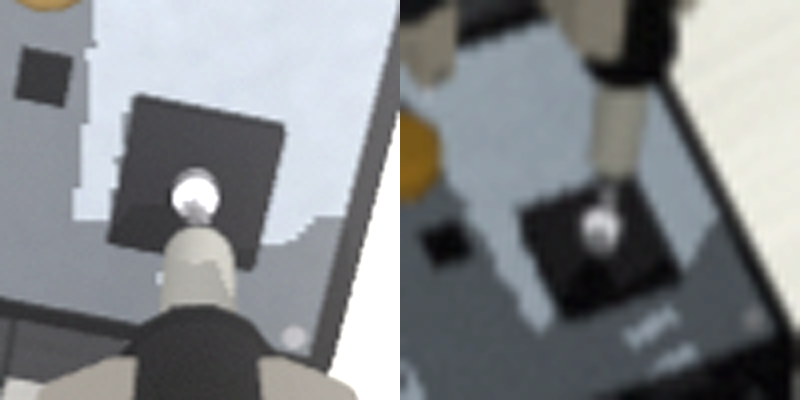

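Run:
```python
from h import *
w=dict(np.load("wrist10.npz"));s=dict(np.load("scene10.npz"))
for n,u,v in (("10",194,197),("5",213,165),("6",200,192)):
  w=dict(np.load(f"wrist{n}.npz")); zt={"10":.0694,"5":.085,"6":.0689}[n]
  print("wrist tgt",onz(w,(207+u/4,137+v/4),.06),"tip",onz(w,(207+197/4,137+214/4),zt))
print("scene tgt",onz(s,(265+201/8,229+226/8),.06),"tip",onz(s,(265+208/8,229+195/8),.0694))
w=cv2.resize(dict(np.load("wrist10.npz"))["img"][165:205,235:285,::-1],(800,640),interpolation=cv2.INTER_CUBIC)[:600]
s=s["img"]; cv2.imwrite("pics/z10.png",w); cv2.imwrite("pics/z10s.png",cv2.resize(s[240:275,275:310,::-1],(560,560),interpolation=cv2.INTER_CUBIC))
```

```text
wrist tgt [ 0.57928978 -0.03792969  0.06      ] tip [ 0.58029254 -0.03725186  0.0694    ]
wrist tgt [ 0.46015386 -0.0953483   0.06      ] tip [ 0.46427102 -0.09918897  0.085     ]
wrist tgt [ 0.46012559 -0.09654757  0.06      ] tip [ 0.46248427 -0.09723931  0.0689    ]
scene tgt [ 0.58059455 -0.03810407  0.06      ] tip [ 0.57751094 -0.03425803  0.0694    ]
```

View pics/z10.png

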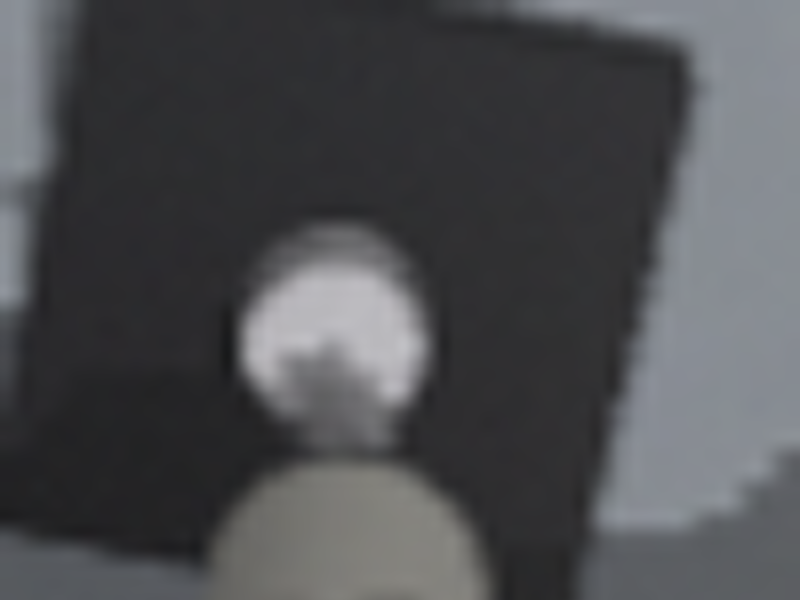

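View pics/z10s.png

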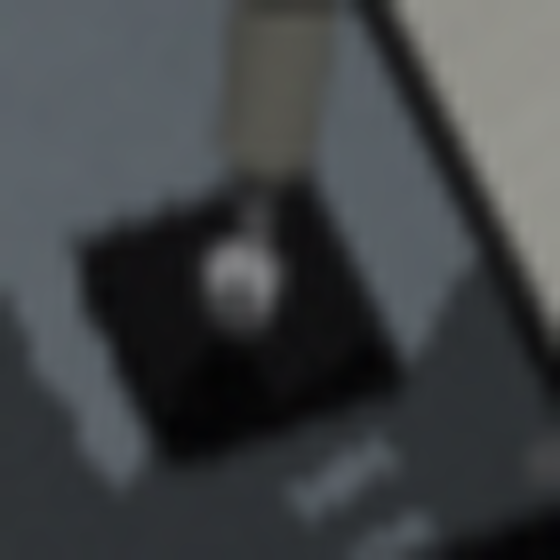

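```bash
python3 -m creep '[[[-0.08,-0.1,0.4],[0,0,0]],[[0,0,0.2],[0,0,0]],[[0,0,0.1],[0,0,0]],[[0,0,0],[0,0,0]],[[0,0,0],[0,0,0]],[[0,0,0],[0,0,0]]]'; python3 look.py 11
python3 - <<'E'
from h import *
w=cv2.resize(dict(np.load("wrist11.npz"))["img"][170:205,240:275,::-1],(400,400),interpolation=cv2.INTER_CUBIC)
s=dict(np.load("scene11.npz"))["img"]; s=cv2.resize(s[240:275,275:310,::-1],(400,400),interpolation=cv2.INTER_CUBIC)
cv2.imwrite("pics/z11.png",cv2.convertScaleAbs(np.hstack([w,s]),alpha=1.3))
E
```

```text
t: 11.97
tool_pos: [0.5786, -0.0369, 0.3488]
orientation: [-0.001, -3.142, 0.0]
force: [-0.2, 0.5, -0.3]
opening: 0.0146
t 11.9667 tcp [ 0.5786 -0.0369  0.3488] tip [ 0.5786 -0.0369  0.0611] F [-0.19  0.55 -0.26] op 0.014601831413629992
[[-1.e+00  6.e-04 -0.e+00]
 [ 6.e-04  1.e+00 -0.e+00]
 [ 0.e+00 -0.e+00 -1.e+00]]
wrist [257.17856716 187.3357997 ] origin 207 137 scale 4.0
scene [290.06960515 256.07103769] origin 265 231 scale 8.0
```

View pics/z11.png

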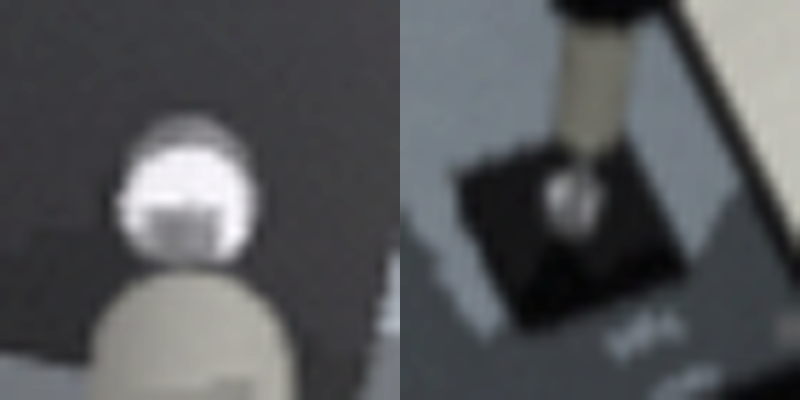

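Tip is within about 1 mm of the small head's centre (wrist crop: tip (187,225), disc (188,205)+). Pressing.

```bash
python3 -m creep '[[[0.05,0,0.15],[0,0,0]],[[0,0,0.15],[0,0,0]],[[0,0,0.15],[0,0,0]],[[0,0,0.14],[0,0,0]],[[0,0,0],[0,0,0]],[[0,0,0],[0,0,0]],[[0,0,0],[0,0,0]],[[0,0,0],[0,0,0]],[[0,0,0],[0,0,0]],[[0,0,0],[0,0,0]]]'; python3 look.py 12
python3 - <<'E'
from h import *
F=[]
for i in range(4): c=cam("wrist"); s,R=tool(); F.append(np.r_[s["force"],s["tool_pos"]])
print(np.mean(F,0).round(4),np.std(F,0).round(4))
w=cv2.resize(dict(np.load("wrist12.npz"))["img"][170:205,240:275,::-1],(400,400),interpolation=cv2.INTER_CUBIC)
s=dict(np.load("scene12.npz"))["img"]; s=cv2.resize(s[240:275,275:310,::-1],(400,400),interpolation=cv2.INTER_CUBIC)
cv2.imwrite("pics/z12.png",cv2.convertScaleAbs(np.hstack([w,s]),alpha=1.3))
E
```

```text
t: 12.9
tool_pos: [0.5781, -0.0369, 0.3431]
orientation: [0.001, 3.141, -0.0]
force: [-0.3, -0.3, 3.8]
opening: 0.0149
t 12.9 tcp [ 0.5781 -0.0369  0.3431] tip [ 0.5782 -0.0369  0.0554] F [-0.33 -0.32  3.77] op 0.01492145179518468
[[-1.e+00  6.e-04  3.e-04]
 [ 6.e-04  1.e+00 -1.e-04]
 [-3.e-04 -1.e-04 -1.e+00]]
wrist [257.20132509 187.29793295] origin 207 137 scale 4.0
scene [289.80052002 257.18769814] origin 264 232 scale 8.0
[ 0.8186 -0.1467  2.5456  0.5781 -0.0369  0.343 ] [0.6026 0.4349 0.1927 0.     0.     0.    ]
```

View pics/z12.png

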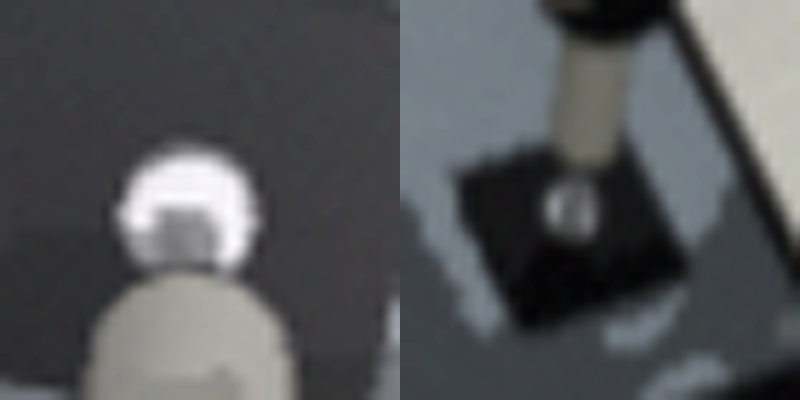

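```bash
python3 -m creep '[[[0,0,-0.6],[0,0,0]],[[0,0,-1.2],[0,0,0]],[[0,0,-1.2],[0,0,0]],[[0.2,-1.2,0],[0,0,0]],[[0.3,-2,0],[0,0,0]],[[0.4,-2.1,0],[0,0,0]],[[0.3,-2,0],[0,0,0]],[[0.2,-1,0],[0,0,0]],[[0,0,1],[0,0,0]],[[0,0,0.7],[0,0,0]],[[0,0,0],[0,0,0]],[[0,0,0],[0,0,0]]]'; python3 -m creep '[[[0,0,0],[0,0,0]],[[0,0,0],[0,0,0]]]'; python3 look.py 13
```

```text
t: 14.2
tool_pos: [0.5637, -0.1189, 0.3546]
orientation: [0.0, -3.139, -0.002]
force: [0.2, 0.4, -1.0]
opening: 0.0146
t: 14.37
tool_pos: [0.5642, -0.1192, 0.3561]
orientation: [-0.001, 3.141, 0.0]
force: [0.3, 0.5, -0.6]
opening: 0.0146
t 14.3667 tcp [ 0.5642 -0.1192  0.3561] tip [ 0.5643 -0.1192  0.0684] F [ 0.29  0.52 -0.6 ] op 0.01459255601405322
[[-1.e+00 -5.e-04  2.e-04]
 [-5.e-04  1.e+00  0.e+00]
 [-2.e-04  0.e+00 -1.e+00]]
wrist [257.18525375 187.30938759] origin 207 137 scale 4.0
scene [255.75892912 267.57411346] origin 230 242 scale 8.0
```

View pics/l13.png

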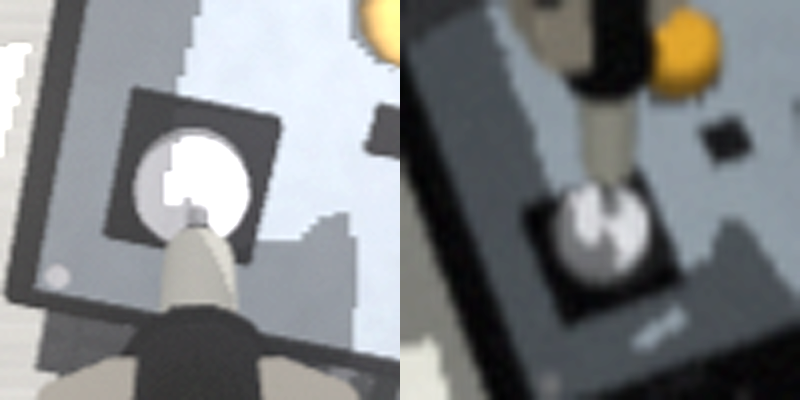

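The tip is about 2 mm from the large head's centre (disc (192,188), tip (196,213) in the crop). I'll trim it by 1 mm and press.

```bash
python3 -m creep '[[[0.1,-0.05,0.4],[0,0,0]],[[0,0,0.3],[0,0,0]],[[0,0,0.2],[0,0,0]],[[0,0,0.2],[0,0,0]],[[0,0,0.1],[0,0,0]],[[0,0,0.12],[0,0,0]],[[0,0,0],[0,0,0]],[[0,0,0],[0,0,0]],[[0,0,0],[0,0,0]],[[0,0,0],[0,0,0]],[[0,0,0],[0,0,0]],[[0,0,0],[0,0,0]]]'; python3 look.py 14
python3 - <<'E'
from h import *
F=[]
for i in range(4): c=cam("wrist"); s,R=tool(); F.append(np.r_[s["force"],s["tool_pos"]])
print(np.mean(F,0).round(4),np.std(F,0).round(4))
E
```

```text
t: 15.47
tool_pos: [0.563, -0.1204, 0.3429]
orientation: [0.001, 3.141, -0.0]
force: [-0.2, 1.1, 2.4]
opening: 0.0149
t 15.4667 tcp [ 0.563  -0.1204  0.3429] tip [ 0.5631 -0.1205  0.0552] F [-0.19  1.1   2.42] op 0.014868595250098884
[[-1.e+00  6.e-04  2.e-04]
 [ 6.e-04  1.e+00 -1.e-04]
 [-2.e-04 -1.e-04 -1.e+00]]
wrist [257.18462691 187.33405132] origin 207 137 scale 4.0
scene [255.03094382 270.18402571] origin 230 245 scale 8.0
[-0.2719  0.3709  3.1022  0.563  -0.1204  0.3428] [0.2    0.5173 0.5918 0.     0.     0.    ]
```

View pics/l14.png

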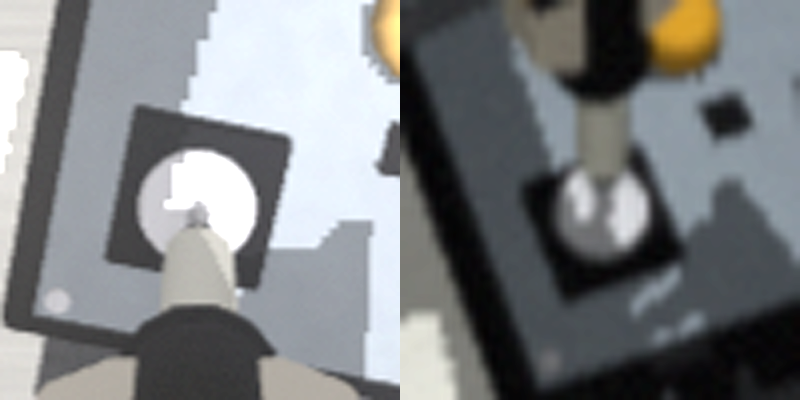

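All three are pressed. Now I'll lift the pen and take it back above the fork.

```bash
python3 -m creep '[[[0,0,-0.5],[0,0,0]],[[0,0,-1.5],[0,0,0]],[[0,0,-2.5],[0,0,0]],[[0,0,-2.3],[0,0,0]],[[0,0,-1],[0,0,0]],[[0.5,1.2,0],[0,0,0]],[[0.7,2.4,0],[0,0,0]],[[1,3.6,0],[0,0,0]],[[1,4,0],[0,0,0]],[[1,4,0],[0,0,0]],[[1,4,0],[0,0,0]],[[1,4,0],[0,0,0]]]'
python3 -m creep '[[[1,4,0],[0,0,0]],[[1,4,0],[0,0,0]],[[1,3.8,0],[0,0,0]],[[1,3.2,0],[0,0,0]],[[0.5,2.4,0],[0,0,0]],[[0,1.2,0],[0,0,0]],[[0,0,0],[0,0,0]],[[0,0,0],[0,0,0]],[[0,0,0],[0,0,0]],[[0,0,0],[0,0,0]]]'
python3 - <<'E'
from h import *
need([.4558,.2977,.4212-.1673])
E
```

```text
t: 16.77
tool_pos: [0.4994, 0.1137, 0.4189]
orientation: [-0.001, -3.139, 0.0]
force: [0.1, 0.2, -0.9]
opening: 0.0143
t: 17.6
tool_pos: [0.4566, 0.2964, 0.4204]
orientation: [-0.004, -3.141, 0.001]
force: [0.2, 0.2, -0.1]
opening: 0.0145
t 17.60 grasp [0.4566 0.2963 0.2531] need cm tool [ 0.08  0.14 -0.08]
```

```bash
python3 -m creep '[[[0.08,0.23,0],[0,0,0]],[[0,0,0],[0,0,0]],[[0,0,0],[0,0,0]],[[0,0,0],[0,0,0]]]'; python3 look.py 15
```

```text
t: 17.93
tool_pos: [0.4556, 0.2996, 0.4208]
orientation: [0.002, 3.141, 0.0]
force: [-0.2, 0.6, -0.7]
opening: 0.0149
t 17.9333 tcp [0.4556 0.2996 0.4208] tip [0.4557 0.2996 0.1331] F [-0.21  0.58 -0.68] op 0.014890497826680414
[[-1.0e+00  1.2e-03  2.0e-04]
 [ 1.2e-03  1.0e+00  0.0e+00]
 [-2.0e-04  0.0e+00 -1.0e+00]]
wrist [257.16263529 187.30600438] origin 207 137 scale 4.0
scene [371.40347383 143.60196094] origin 346 118 scale 8.0
```

View pics/l15.png

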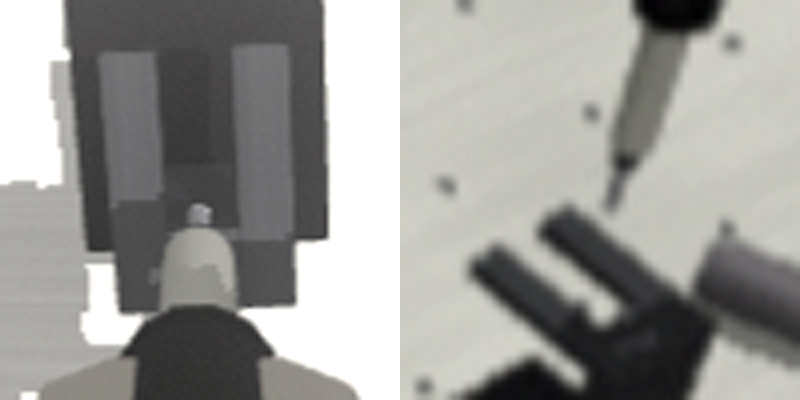

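```bash
python3 -m creep '[[[0,0.03,1],[0,0,0]],[[0,0,2],[0,0,0]],[[0,0,1.5],[0,0,0]],[[0,0,0.5],[0,0,0]],[[0,0,0],[0,0,0]],[[0,0,0],[0,0,0]],[[0,0,0],[0,0,0]]]'; python3 look.py 16
```

```text
t: 18.62
tool_pos: [0.4557, 0.3004, 0.3718]
orientation: [0.001, 3.14, 0.001]
force: [1.0, 0.7, -0.1]
opening: 0.0142
t 18.6167 tcp [0.4557 0.3004 0.3718] tip [0.4561 0.3006 0.0841] F [ 0.96  0.66 -0.07] op 0.014156324286886469
[[-1.0e+00  6.0e-04  1.3e-03]
 [ 6.0e-04  1.0e+00  7.0e-04]
 [-1.3e-03  7.0e-04 -1.0e+00]]
wrist [257.16941591 187.34180427] origin 207 137 scale 4.0
scene [367.53402727 156.71289809] origin 342 131 scale 8.0
```

View pics/l16.png

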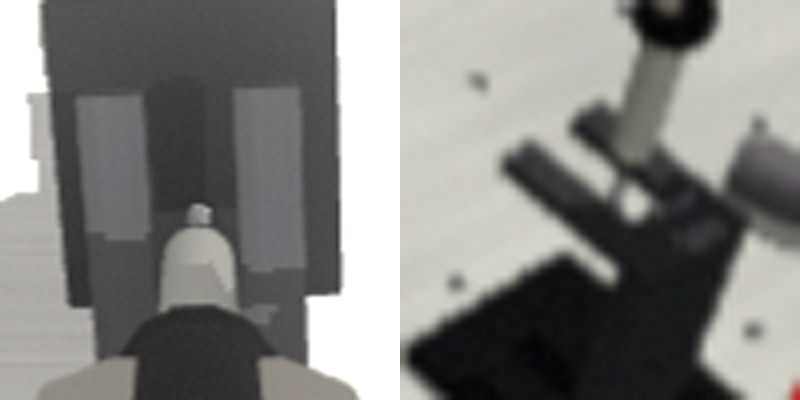

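```bash
python3 -m creep '[[[0,-0.04,1],[0,0,0]],[[0,0,2],[0,0,0]],[[0,0,2],[0,0,0]],[[0,0,1],[0,0,0]],[[0,0,0.5],[0,0,0]],[[0,0,0],[0,0,0]],[[0,0,0],[0,0,0]],[[0,0,0],[0,0,0]]]'; python3 look.py 17
```

```text
t: 19.38
tool_pos: [0.4559, 0.3001, 0.307]
orientation: [0.001, 3.14, 0.001]
force: [0.1, -0.7, 0.3]
opening: 0.0147
t 19.3833 tcp [0.4559 0.3001 0.307 ] tip [0.4564 0.3003 0.0193] F [ 0.13 -0.66  0.26] op 0.01472125731278882
[[-1.0e+00  6.0e-04  1.7e-03]
 [ 6.0e-04  1.0e+00  9.0e-04]
 [-1.7e-03  9.0e-04 -1.0e+00]]
wrist [257.17257842 187.29672974] origin 207 137 scale 4.0
scene [362.34681742 172.73845017] origin 337 147 scale 8.0
```

View pics/l17.png

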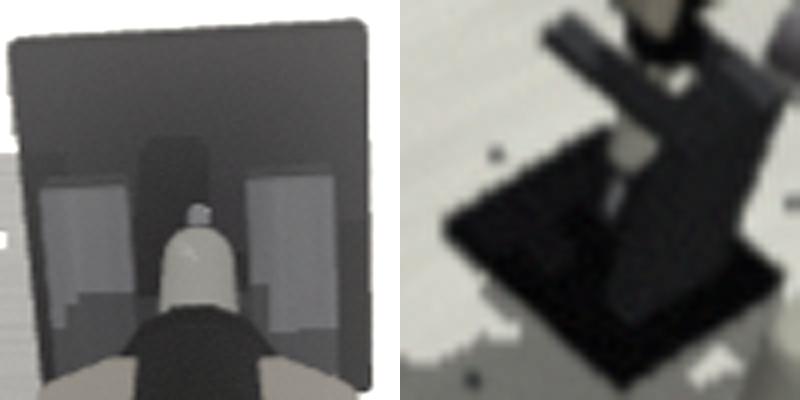

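```bash
python3 -m creep '[[[0,-0.06,0.2],[0,0,0]],[[0,0,0.1],[0,0,0]],[[0,0,0.07],[0,0,0]],[[0,0,0],[0,0,0]],[[0,0,0],[0,0,0]],[[0,0,0],[0,0,0]]]'
python3 - <<'E'
from h import *
F=[]
for i in range(4): c=cam("wrist"); s,R=tool(); F.append(np.r_[s["force"],s["tool_pos"]])
print(np.mean(F,0).round(4),np.std(F,0).round(4))
E
```

```text
t: 19.98
tool_pos: [0.4556, 0.2993, 0.3026]
orientation: [0.001, 3.141, 0.0]
force: [-1.7, -1.4, 4.3]
opening: 0.0146
[-1.4294 -0.4788  5.5984  0.4556  0.2993  0.3026] [0.1983 0.5053 0.3652 0.     0.     0.    ]
```

Collar is seated (about 6 N vertical). I'll relax slightly, release, then check before retreating.

```bash
python3 -m creep '[[[0,0,-0.04],[0,0,0]],[[0,0,0],[0,0,0]],[[0,0,0],[0,0,0]]]'; python3 -m creep '[[[0,0,0],[0,0,0]],[[0,0,0],[0,0,0]],[[0,0,0],[0,0,0]],[[0,0,0],[0,0,0]],[[0,0,0],[0,0,0]],[[0,0,0],[0,0,0]],[[0,0,0],[0,0,0]],[[0,0,0],[0,0,0]],[[0,0,0],[0,0,0]]]' 70;  python3 - <<'E'
from h import *
c=cam("wrist");cv2.imwrite("pics/w18.png",c["img"][:,:,::-1]); print(read_state()["opening"])
E
```

```text
t: 20.43
tool_pos: [0.4556, 0.2993, 0.3026]
orientation: [0.001, 3.141, 0.0]
force: [0.3, 0.2, 3.7]
opening: 0.0146
t: 21.18
tool_pos: [0.4554, 0.2993, 0.3024]
orientation: [0.001, 3.142, -0.0]
force: [0.1, 0.5, 0.4]
opening: 0.0647
0.0647155797759125
```

View pics/w18.png

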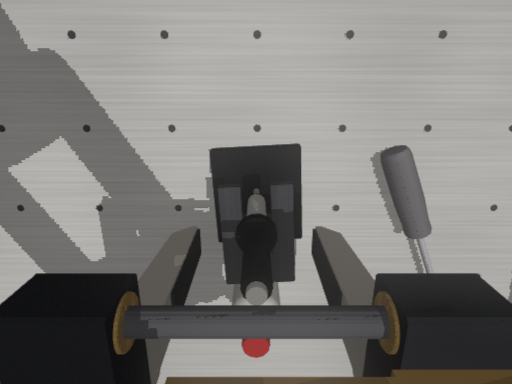

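The pen hangs free and upright (cap (257,293), collar (256,232)) and the fingers are clear. Retreating straight up, then checking.

```bash
python3 -m creep '[[[0,0,-0.5],[0,0,0]],[[0,0,-2],[0,0,0]],[[0,0,-3],[0,0,0]],[[0,0,-3],[0,0,0]],[[0,0,-3],[0,0,0]],[[0,0,-1],[0,0,0]],[[0,0,0],[0,0,0]],[[0,0,0],[0,0,0]],[[0,0,0],[0,0,0]],[[0,0,0],[0,0,0]]]'
python3 - <<'E'
from h import *
for n in("wrist","scene","top"):
  c=cam(n);cv2.imwrite(f"pics/{n}19.png",c["img"][:,:,::-1])
a=cv2.resize(C["wrist"]["img"][110:220,205:315,::-1],(400,400)); b=cv2.resize(C["scene"]["img"][120:220,320:420,::-1],(400,400))
cv2.imwrite("pics/f19.png",cv2.convertScaleAbs(np.hstack([a,b]),alpha=1.8))
E
```

```text
t: 22.07
tool_pos: [0.455, 0.299, 0.4249]
orientation: [-0.001, -3.138, 0.003]
force: [0.2, -0.9, -0.2]
opening: 0.0647
```

View pics/f19.png

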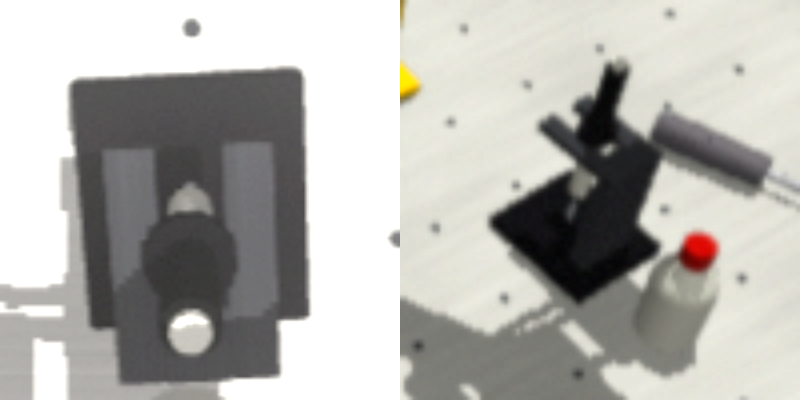

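View pics/scene19.png

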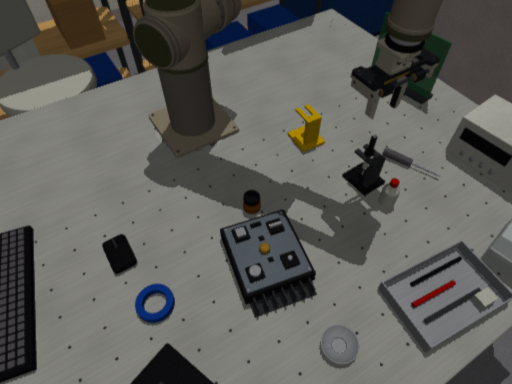

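The pen hangs upright by its collar (scene (374,145)). The bottle (391,190), jar (251,202), lens cell (265,247) and reel (155,302) are where they started. Handing in.

```bash
python3 -c "from plant import close_job; print(close_job())"
```

```text
the job is handed in; nothing more can be done
None
```

I pressed the square, small round and large round test points in that order with the pen, then hung it back in the dark fork stand and let go. The job was handed in at about 22 s of the 59 s allowed.

- **Presses:** each one reached about 3.2–3.7 N, roughly 4 mm down, and was held for half a second or more. The square point was pressed in three small steps without lifting, so it stayed down a little over 1.5 s. The reset key was not touched.
- **Last checks:** the wrist and scene pictures show the pen upright in the fork, resting on its collar, with the gripper open and about 12 cm above where it let go. By eye, the bottle, jar, lens cell and reel are where they were at the start.
- **Disagreements:** the top and scene cameras differed by about 4 mm in x. At the small point the scene picture also put the tip about 3 mm off in y from what the wrist picture showed. I relied mainly on the wrist camera there, and it showed the tip within about 1 mm of the head's centre. I had no joint readings for the test points, so the press depths are inferred from force and arm height.

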